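# Set wet smartwatches to dry

### The arm

A 6-joint arm with a two-finger parallel gripper is mounted at the origin on the work surface. World frame = base frame: x ahead of the robot, y to its left, z up, the work surface at z = 0. Lengths are in m, angles in rad, forces in N, time in s.
With the tool pointing down it reaches from about 0.25 to 0.725 m from the base axis. Payload 4 kg.
Tool frame: the origin (TCP) lies midway between the tips of the shut fingers; the grasp point (between the pads) lies 19 mm behind it (bot.grip_depth is the distance from the TCP to the grasp point, in m); z points along the fingers, y is the line along which they close (so a half turn about z gives the same grasp; the last joint's range is limited). The gripper opens to 85 mm and grips with 20 to 120 N. Pads are 22 mm wide; open, the fingers measure 114 mm over their backs; the gripper's body (76 mm by 85 mm) begins 54 mm behind the grasp point. The pads swing forward as they close: fully open they stand 13 mm farther back than shut.
Start: joints at [1.134, 0.241, 0.005, 1.335, 0, 1.571], TCP at [0.212, 0.453, 0.231] pointing down, gripper open.
Joint ranges: [-2.72, 2.72], [-1.05, 1.87], [-1.09, 1.28], [-1.99, 2.15], [-1.42, 1.44], [-3.14, 3.14]. Speed limits (rad/s): [2.79, 2.79, 3.14, 3.14, 3.14, 3.14].

### API

Orientations are given as a unit quaternion [x, y, z, w].
In Python, from workcell import bot gives the robot as it stands.
- The arm moves only by the shell command python3 -m creep 'ROWS'. ROWS is JSON, one flat list of numbers, 5 for each row, row after row: the shift along the world's x, y, z in m, then the turn about the world's z in rad, then the finger opening in m, from 0 to 0.0854. In form: [x, y, z, twist, claw, x, y, z, twist, claw, ...]. A call has 1 to 10 rows; each row is the pose to reach, as a shift and turn from the pose commanded when the call began; what a row does not reach only later rows make up. A row lasts 1/12 s, in which the tool goes at most 41.7 mm and 7.16 degrees, less where a joint would pass 70% of its speed; a pose out of reach is approached as far as the arm can. A call with a gripper value outside its range is refused whole. The fingers move at their own pace and stop on an object; the grip force is fixed at half the most. Time passes only in rows, so rows that repeat a pose let the fingers close. It gives the time, the measured TCP pose, the force, the opening and the grip force at its end, in the units of the state.
- bot.get_obs(): the state, without advancing time (a new reading comes with each control period).
- bot.camera(name): name is "side" or "top"; returns a dict with "pixels" (400x640x3 uint8, red, green, blue), "camera_matrix" (3x3 intrinsics, pixels), "extrinsics" (4x4, takes a point from world to camera coordinates). Camera axes: x right, y down, z forward; pixel columns grow to the right and rows downward; lengths in m; the calibration is good to about 2 mm. A picture is of the moment at which its call begins. There is no depth.
- bot.job_done(): hands the job in; it is judged then, once.
Trained networks look in the newest picture that a camera, given by its name, has taken for a name from the list of things; names that differ only in an ending like _2 or _b are one class to them, and where a whole thing is asked for, a point or a joint stands for the part that bears it (a point fixed in the world has none). Each returns a list of dicts, best first, with "score" (0 to 1); they miss things now and then, are a little off and sometimes report something else, mostly with a low value. They report only what shows in the picture. A call takes as long as a camera call. They do not tell look-alikes from the thing itself.
- bot.look_for(camera, thing): "centre" ([column, row] as shares, 0 to 1, of the picture: columns of its width, rows of its height, amid what is visible of it).
- bot.place_of(camera, thing): "centre" ([column, row] as shares, 0 to 1, of the picture: columns of its width, rows of its height: a listed point, or the origin of a listed thing).
The state is a dict: "clock": time; "joint_pos": joint angles; "joint_vel": joint speeds; "tau": joint torques, N m; "eef_pos": TCP position; "tool_rot": TCP orientation; "ft_force": force on the tool from outside, world axes, zero at the start; "ft_torque": the same for the moment, N m; "grip_width": finger opening in m; "grasp_force": force on a finger pad.
Only numpy, scipy, OpenCV 4.12 (cv2) and the standard library are available. Lean on these libraries where they do the work, as an engineer would, in place of code of your own. Each camera call takes 0.05 s, during which the arm holds its last target. There are 200 camera calls.

### The job

Set the wet smartwatches to dry: first take the wooden stick from its holder and stir the drying beads in the steel bowl round and round, three full rounds well out from the middle with its end down among the beads, so that every bead gets shifted, then stand the stick back in its holder. Next put every watch from the rubber mat into the bowl with the beads (do not drop them from a height), then turn the lever of the air valve to half open, 45 degrees between shut and open, and last press the timer's plunger all the way down and let it spring back. All beads stay in the bowl, and the other things on the bench are left where they are.

Things in the scene. Friction and masses are not known exactly. Their poses are not given: they have to be found in the camera images.
- bowl: round stainless steel bowl, fixed to the table, 58 mm high, 212 mm across the rim and 194 mm at the foot, walls 4 mm; the inside floor is 4 mm above the table. Origin: centre of its underside, z up
- bead0_center (a point): centre of one of the six hard white drying beads, balls 28 mm across, that lie loose on the bowl's floor
- bead1_center (a point): centre of one of the six hard white drying beads, balls 28 mm across, that lie loose on the bowl's floor
- bead2_center (a point): centre of one of the six hard white drying beads, balls 28 mm across, that lie loose on the bowl's floor
- bead3_center (a point): centre of one of the six hard white drying beads, balls 28 mm across, that lie loose on the bowl's floor
- bead4_center (a point): centre of one of the six hard white drying beads, balls 28 mm across, that lie loose on the bowl's floor
- bead5_center (a point): centre of one of the six hard white drying beads, balls 28 mm across, that lie loose on the bowl's floor
- stick: wooden stirring stick 150 mm long: a round rod 14 mm across with a ball 24 mm across at its top end. It stands upright in the holder at the start. Origin: centre of its lower end; z runs along it towards the ball (ball centre at 138 mm, plain rod from 0 to 125 mm)
- holder: black round stick holder fixed to the table, 62 mm high, with a bore 22 mm across that widens as a funnel over the top 20 mm to 50 mm across; the bore's floor is 5 mm above the table. Origin: centre of its underside, on the bore's axis
- watch0: wet smartwatch, lying face up at the start on a flat grey rubber mat 220x220x3 mm fixed to the table: dark steel body 44 (x) x 38 (y) x 15 (z) mm with a flat 24 mm wide, 6 mm thick black strap stub at each end, 74 mm long in x over all, 60 g. Origin: centre of its underside, z up. Two to four of the four are there; the state gives None for an absent one
- watch1: wet smartwatch, lying face up at the start on a flat grey rubber mat 220x220x3 mm fixed to the table: dark steel body 44 (x) x 38 (y) x 15 (z) mm with a flat 24 mm wide, 6 mm thick black strap stub at each end, 74 mm long in x over all, 60 g. Origin: centre of its underside, z up. Two to four of the four are there; the state gives None for an absent one
- watch2: wet smartwatch, lying face up at the start on a flat grey rubber mat 220x220x3 mm fixed to the table: dark steel body 44 (x) x 38 (y) x 15 (z) mm with a flat 24 mm wide, 6 mm thick black strap stub at each end, 74 mm long in x over all, 60 g. Origin: centre of its underside, z up. Two to four of the four are there; the state gives None for an absent one
- watch3: wet smartwatch, lying face up at the start on a flat grey rubber mat 220x220x3 mm fixed to the table: dark steel body 44 (x) x 38 (y) x 15 (z) mm with a flat 24 mm wide, 6 mm thick black strap stub at each end, 74 mm long in x over all, 60 g. Origin: centre of its underside, z up. Two to four of the four are there; the state gives None for an absent one
- valve: dry-air ball valve fixed to the table: brass body on a straight copper pipe 170 mm long (the pipe lies along the valve's x, its top 39 mm above the table). Origin: on the table under the lever's axis, which is vertical
- lever (a joint): opening angle of the valve's lever, 0 = shut (lever square across the pipe, along the valve's +y) to 1.57 = fully open (lever in line with the pipe, along the valve's +x); it turns clockwise seen from above as it opens; 0.785 = half open. It stays where it is left
- lever_grip (a point): middle of the lever's black grip, 66 mm from the turning axis and 68 mm above the table; the grip is 14 mm wide, 18 mm high and 50 mm long, the lever reaches 91 mm from the axis
- plunger (a joint): how far the timer's plunger is pressed: 0 = up, 0.014 m = down on its stop; it springs back up; needs 4 N to start and 11 N at the stop
- plunger_top (a point): centre of the top of the flat black plunger head (38 mm across, 76 mm above the table when up) in the middle of the grey round desk timer, 80 mm across and 44 mm high, fixed to the table
- phone: bystander, to be left alone: dark flat phone 150x72x9 mm
- power_bank: bystander, to be left alone: white slab 140x70x24 mm
- solder_spool: bystander, to be left alone: steel spool, 60 mm across, 42 mm high
- flux_jar: bystander, to be left alone: amber jar with a black cap, 54 mm across, 60 mm high
- earbud_case: bystander, to be left alone: white rounded pebble-like case 60x45x26 mm
- screwdriver: bystander, to be left alone: black-handled screwdriver lying down
Mind the look-alikes: they are no part of the job. What is shaped like the watch2 but pink is not meant.

How it is judged:
On the way, in this order (a step that is already met when the one before it is completed fails the run):
1. stirring: the held stick, its end among the beads, is on one side of the bowl, pass 1 (x of stick in the frame of bowl above 0.025 m and horizontal distance between stick and bowl below 0.097 m and z of stick in the frame of bowl below 0.025 m and contact force between the fingers and stick above 0.5 N), for 0.04 s.
2. stirring: the held stick, its end among the beads, is on the opposite side of the bowl, pass 1 (x of stick in the frame of bowl below -0.025 m and horizontal distance between stick and bowl below 0.097 m and z of stick in the frame of bowl below 0.025 m and contact force between the fingers and stick above 0.5 N), for 0.04 s.
3. stirring: the held stick, its end among the beads, is on one side of the bowl, pass 2 (all of step 1), for 0.04 s.
4. stirring: the held stick, its end among the beads, is on the opposite side of the bowl, pass 2 (all of step 2), for 0.04 s.
5. stirring: the held stick, its end among the beads, is on one side of the bowl, pass 3, and every bead has shifted 8 mm or more (all of step 3 and distance of each of bead0_center, bead1_center, bead2_center, bead3_center, bead4_center, bead5_center from where it was at the start of the episode above 0.008 m), for 0.04 s.
6. the stick stands in its holder again, let go (horizontal distance between stick and holder below 0.012 m and z of stick in the frame of holder below 0.012 m and angle between stick's own z axis and vertical below 0.3 rad and contact force between the fingers and stick below 0.1 N), for 0.2 s.
7. every wet watch lies in the bowl, let go (horizontal distance between each of watch0, watch1, watch2, watch3 and bowl below 0.09 m and z of watch0 in the frame of bowl between 0 and 0.055 m and linear speed of each of watch0, watch1, watch2, watch3 below 0.1 m/s and z of watch1 in the frame of bowl between 0 and 0.055 m and z of watch2 in the frame of bowl between 0 and 0.055 m and z of watch3 in the frame of bowl between 0 and 0.055 m and contact force between the fingers and watch0 below 0.1 N and contact force between the fingers and watch1 below 0.1 N and contact force between the fingers and watch2 below 0.1 N and contact force between the fingers and watch3 below 0.1 N), for 0.2 s.
8. the air valve is half open (45 degrees, 9 either way) (value of joint lever between 0.625398 and 0.945398 rad), for 0.3 s.
9. the timer's plunger is pressed down to its stop (12.5 of 14 mm) (value of joint plunger above 0.0125 m), for 0.1 s.
At the end, for the whole second after the job is handed in: All watches lie at rest in the bowl (within 90 mm of its axis, below 55 mm), all beads are in the bowl, the stick stands in its holder (end within 12 mm of the axis and of the underside, tilt under 17 degrees), the lever is at 45 degrees, 9 either way, and the plunger is up (all of step 8 and horizontal distance between each of watch0, watch1, watch2, watch3 and bowl below 0.09 m and z of watch0 in the frame of bowl between 0 and 0.055 m and linear speed of each of watch0, watch1, watch2, watch3 below 0.1 m/s and z of watch1 in the frame of bowl between 0 and 0.055 m and z of watch2 in the frame of bowl between 0 and 0.055 m and z of watch3 in the frame of bowl between 0 and 0.055 m and horizontal distance between stick and holder below 0.012 m and z of stick in the frame of holder below 0.012 m and angle between stick's own z axis and vertical below 0.3 rad and value of joint plunger below 0.003 m and horizontal distance between each of bead0_center, bead1_center, bead2_center, bead3_center, bead4_center, bead5_center and bowl below 0.105 m and z of each of bead0_center, bead1_center, bead2_center, bead3_center, bead4_center, bead5_center in the frame of bowl below 0.075 m); the robot touches nothing.
It fails at once if a bystander is pushed more than 5 cm away (distance of any of phone, power_bank, solder_spool, flux_jar, earbud_case, screwdriver from where it was at the start of the episode above 0.05 m).
It fails at once if a watch is dropped from more than 10 cm above the table ((height (world z) of watch0 above 0.1 m and contact force between the fingers and watch0 below 0.1 N and linear speed of watch0 above 0.5 m/s) or (height (world z) of watch1 above 0.1 m and contact force between the fingers and watch1 below 0.1 N and linear speed of watch1 above 0.5 m/s) or (height (world z) of watch2 above 0.1 m and contact force between the fingers and watch2 below 0.1 N and linear speed of watch2 above 0.5 m/s) or (height (world z) of watch3 above 0.1 m and contact force between the fingers and watch3 below 0.1 N and linear speed of watch3 above 0.5 m/s)).
Of watch0, watch1, watch2, watch3 only 2 to 4 are there at a start; the rules pass over those that are not, and their reading is None.
At some moment in a run one of watch0, watch1, watch2, watch3 may be knocked a few centimetres aside while the robot is not near it.
It also fails if it takes over 210 s, if anything falls off the work surface, if the arm or the gripper's body presses on something with over 40 N, if the wrist force passes 120 N, or if a joint passes its speed limit or range.

## Working session

There is one attempt and no reset: what is moved stays moved. The work goes in short steps, Python scripts to look and compute and a shell command to move; the robot and the scene stay as the last step left them, time stands still between calls to the robot, and variables do not carry over. Pictures are saved under pics/ and viewed, at most 19 in all, crops included, and the job is handed in when it is done.

```bash
mkdir -p pics
cat > h.py <<'E'
import numpy as np, cv2
from workcell import bot
W,H=640,400
def ray(cam,px):
    K=np.array(cam["camera_matrix"]);E=np.array(cam["extrinsics"])
    R=E[:3,:3];t=E[:3,3]
    d=R.T@np.linalg.inv(K)@np.array([px[0],px[1],1.]);return -R.T@t,d
def atz(cam,px,z):
    o,d=ray(cam,px);return o+d*(z-o[2])/d[2]
def proj(cam,P):
    K=np.array(cam["camera_matrix"]);E=np.array(cam["extrinsics"])
    q=K@(E[:3,:3]@np.array(P)+E[:3,3]);return q[:2]/q[2]
E
python3 - <<'E'
from h import *
c={n:bot.camera(n) for n in("top","side")}
for n in c: cv2.imwrite(f"pics/{n}0.png",np.ascontiguousarray(c[n]["pixels"][:,:,::-1]))
Z=dict(bowl=0,bead0_center=.018,stick=.005,holder=0,watch0=.003,watch2=.003,valve=0,lever_grip=.068,plunger_top=.076,phone=0,power_bank=0,solder_spool=0,flux_jar=0,earbud_case=0,screwdriver=.01)
for t,z in Z.items():
  for n in c:
    r=bot.place_of(n,t)
    print(t,n,[(round(d["score"],2),[int(d["centre"][0]*W),int(d["centre"][1]*H)],atz(c[n],[d["centre"][0]*W,d["centre"][1]*H],z)[:2].round(3).tolist()) for d in r if d["score"]>.3])
o=bot.get_obs();print(o["clock"],o["eef_pos"],o["tool_rot"],o["joint_pos"])
E
```

```text
bowl top []
bowl side [(0.71, [317, 202], [0.548, -0.01]), (0.51, [220, 148], [0.492, 0.388])]
bead0_center top [(0.52, [307, 176], [0.594, -0.023])]
bead0_center side [(0.63, [332, 192], [0.596, -0.023])]
stick top [(0.73, [284, 198], [0.528, 0.047]), (0.44, [172, 210], [0.503, 0.387])]
stick side [(0.7, [223, 148], [0.496, 0.374])]
holder top [(0.72, [179, 215], [0.488, 0.37]), (0.41, [198, 279], [0.294, 0.313])]
holder side [(0.87, [221, 150], [0.485, 0.376]), (0.61, [222, 145], [0.504, 0.394])]
watch0 top [(0.59, [393, 176], [0.588, -0.285]), (0.57, [474, 157], [0.638, -0.534]), (0.55, [427, 183], [0.564, -0.387]), (0.53, [385, 214], [0.473, -0.257]), (0.51, [218, 165], [0.636, 0.246])]
watch0 side [(0.82, [486, 294], [0.624, -0.541]), (0.76, [387, 288], [0.458, -0.354]), (0.74, [367, 266], [0.473, -0.271]), (0.72, [299, 192], [0.535, 0.054]), (0.68, [421, 269], [0.568, -0.377]), (0.64, [395, 243], [0.589, -0.273])]
watch2 top [(0.59, [393, 176], [0.588, -0.285]), (0.57, [474, 157], [0.638, -0.534]), (0.55, [427, 183], [0.564, -0.387]), (0.53, [385, 214], [0.473, -0.257]), (0.51,
[... 774 characters left out ...]
)]
power_bank top [(0.97, [386, 265], [0.319, -0.255])]
power_bank side [(0.66, [318, 297], [0.315, -0.247])]
solder_spool top [(0.85, [349, 252], [0.361, -0.144])]
solder_spool side [(0.78, [303, 264], [0.36, -0.146])]
flux_jar top [(0.61, [359, 123], [0.755, -0.187])]
flux_jar side [(0.85, [404, 199], [0.741, -0.184])]
earbud_case top [(0.83, [273, 128], [0.745, 0.077])]
earbud_case side [(0.71, [343, 156], [0.752, 0.077])]
screwdriver top [(0.68, [197, 277], [0.3, 0.315])]
screwdriver side []
1.6 [0.21151833 0.45308301 0.23131065] [2.16638445e-01 9.76251905e-01 2.97035504e-05 1.61371199e-05] [ 1.13403623e+00  2.40592123e-01  5.00064289e-03  1.33513986e+00
 -1.86365965e-05  1.57077587e+00]
```

View pics/top0.png

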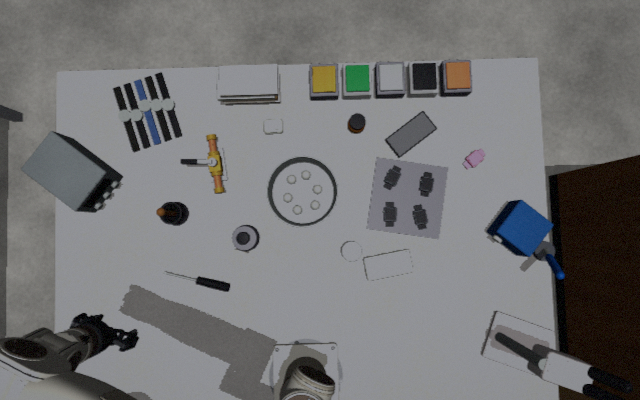

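View pics/side0.png

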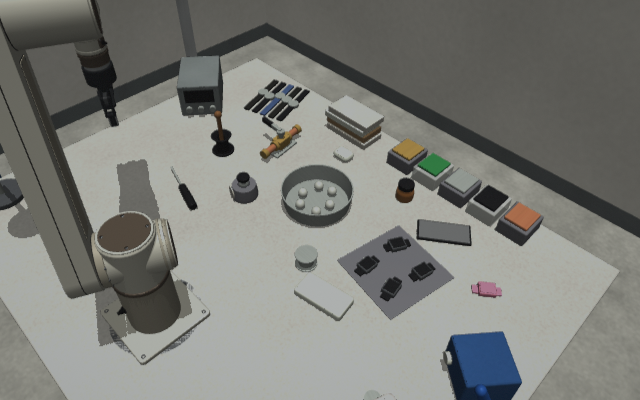

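The top view shows the stick and holder at (172,213), the bowl at (302,191), and four dark watches on the mat near (392,178), (427,184), (390,214) and (420,216). The pink look-alike is off the mat at (474,158). The valve lever is near (190,161) and the timer near (245,237).

```bash
cat > seg.py <<'E'
from h import *
def watches(n,c):
    g=cv2.cvtColor(c["pixels"],cv2.COLOR_RGB2GRAY)
    g=cv2.resize(g,None,fx=4,fy=4,interpolation=cv2.INTER_CUBIC)
    m=(g<62).astype(np.uint8)
    out=[]
    for k in cv2.findContours(m,cv2.RETR_EXTERNAL,cv2.CHAIN_APPROX_NONE)[0]:
        if cv2.contourArea(k)<16*50: continue
        px=(k[:,0,:]+.5)/4-.5
        P=np.array([atz(c,p,.011)[:2] for p in px])
        if P[:,0].min()<.36 or P[:,0].max()>.72 or P[:,1].max()>-.16 or P[:,1].min()<-.5: continue
        (x,y),(w,h),a=cv2.minAreaRect((P*1000).astype(np.float32))
        if w<h: w,h,a=h,w,a+90
        out.append((round(x/1000,4),round(y/1000,4),round(w),round(h),round((a+90)%180-90)))
    return sorted(out)
E
python3 - <<'E'
from seg import *
c={n:bot.camera(n) for n in("top","side")}
for n in c:
    for w in watches(n,c[n]): print(n,w)
t=c["top"]["pixels"][145:255,150:350,::-1]; s=c["side"]["pixels"][100:230,200:360,::-1]
cv2.imwrite("pics/ct.png",cv2.resize(t,(800,440),interpolation=cv2.INTER_CUBIC))
cv2.imwrite("pics/cs.png",cv2.resize(s,(720,585),interpolation=cv2.INTER_CUBIC))
E
```

```text
top (0.4627, -0.3578, 73, 39, 8)
top (0.4734, -0.2677, 72, 37, 0)
top (0.5607, -0.3809, 73, 39, -13)
top (0.5842, -0.2783, 73, 38, -28)
side (0.459, -0.3601, 77, 40, 9)
side (0.4697, -0.269, 76, 41, -1)
side (0.5575, -0.3823, 77, 42, -11)
side (0.5817, -0.2801, 76, 45, -28)
```

View pics/ct.png

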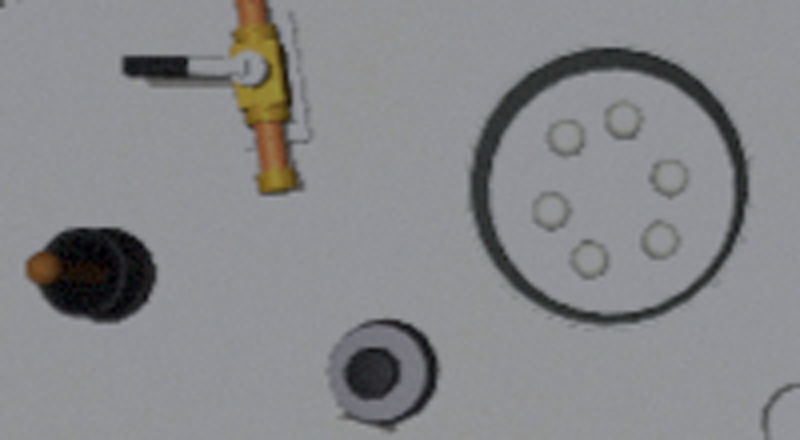

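View pics/cs.png

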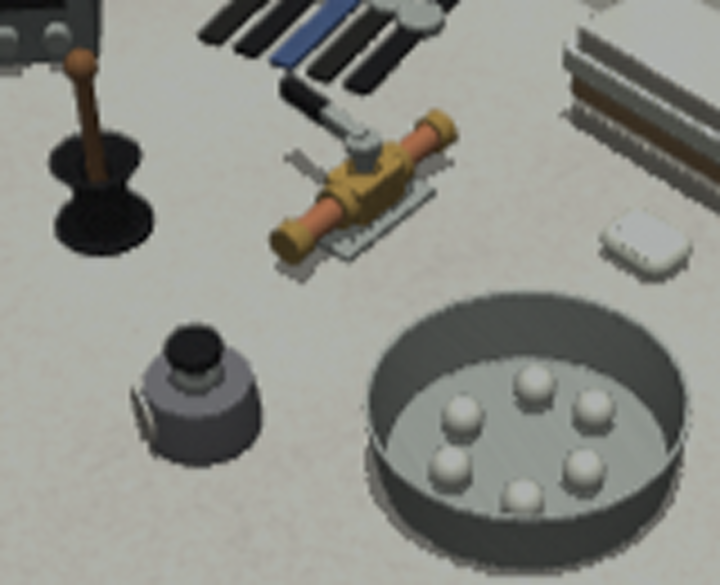

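The close crops give the stick ball at top (160.8,212) and side (218,114.2), and the bowl rim centred at top (302.3,191.4). The lever lies along +y, so the valve is shut. Next I triangulate these points.

```bash
cat >> h.py <<'E'
def tri(ct,pt,cs,ps):
    A=[];b=[]
    for c,p in((ct,pt),(cs,ps)):
        o,d=ray(c,p);d/=np.linalg.norm(d);M=np.eye(3)-np.outer(d,d);A.append(M);b.append(M@o)
    A=np.vstack(A);b=np.hstack(b);x=np.linalg.lstsq(A,b,rcond=None)[0];return x.round(4),np.linalg.norm(A@x-b).round(4)
E
python3 - <<'E'
from h import *
t=bot.camera("top");s=bot.camera("side")
ct=lambda x,y:(150+(x+.5)/4-.5,145+(y+.5)/4-.5)
cs=lambda x,y:(200+(x+.5)/4.5-.5,100+(y+.5)/4.5-.5)
print("ball",tri(t,ct(43,268),s,cs(81,64)))
print("bowl rim",atz(t,ct(609.5,186),.058),[atz(s,cs(*p),.058)[:2].round(3) for p in((368,405),(688,405),(528,292))])
print("plunger",tri(t,ct(372,373),s,cs(194,348)))
print("lever end",atz(t,ct(124,67),.068),"grip mid",atz(t,ct(156,67),.068),"axis",atz(t,ct(250,68),.075))
print("lever side end",atz(s,cs(287,83),.068),"axis",atz(s,cs(366,140),.075))
print("pipe ends top",atz(t,ct(277,185),.03),atz(t,ct(252,0),.03),"side",atz(s,cs(290,240),.028),atz(s,cs(437,130),.028))
print("holder top funnel side",atz(s,cs(96,157),.062),"base side",atz(s,cs(104,213),0))
for x,y in((566,137),(624,120),(669,177),(661,240),(590,259),(551,210)): print(atz(t,ct(x,y),.018)[:2].round(3))
E
```

```text
ball (array([0.4944, 0.378 , 0.1432]), np.float64(0.0002))
bowl rim [ 0.54604326 -0.00732448  0.058     ] [array([0.468, 0.059]), array([ 0.615, -0.084]), array([0.618, 0.065])]
plunger (array([0.4149, 0.167 , 0.07  ]), np.float64(0.0005))
lever end [0.64276047 0.34361356 0.068     ] grip mid [0.64206693 0.32030859 0.068     ] axis [0.63824659 0.25024287 0.075     ]
lever side end [0.64413114 0.34308033 0.068     ] axis [0.63524063 0.24597173 0.075     ]
pipe ends top [0.55644474 0.24174926 0.03      ] [0.69639071 0.2583591  0.03      ] side [0.55896139 0.24418496 0.028     ] [0.72001866 0.263525   0.028     ]
holder top funnel side [0.4944447  0.37730043 0.062     ] base side [0.50056682 0.38781084 0.        ]
[0.587 0.026]
[ 0.599 -0.018]
[ 0.555 -0.051]
[ 0.507 -0.043]
[0.495 0.01 ]
[0.532 0.039]
```

```bash
python3 -m creep '[0.14,-0.037,0,0,0.085, 0.283,-0.075,0,0,0.085, 0.283,-0.075,0,0,0.085, 0.283,-0.075,0,0,0.085, 0.283,-0.075,0,0,0.085, 0.283,-0.075,0,0,0.085, 0.283,-0.075,0,0,0.085, 0.283,-0.075,0,0,0.085, 0.283,-0.075,0,0,0.085, 0.283,-0.075,0,0,0.085]'
```

```text
clock: 2.63
eef_pos: [0.4943, 0.3777, 0.2307]
tool_rot: [0.217, 0.976, -0.0, -0.001]
ft_force: [-0.2, -0.1, 0.6]
grip_width: 0.0847
grasp_force: 0.0
```

```bash
python3 -m creep '[0,0,-0.03,0,0.085, 0,0,-0.06,0,0.085, 0,0,-0.09,0,0.085, 0,0,-0.12,0,0.085, 0,0,-0.137,0,0.085, 0,0,-0.137,0,0.085, 0,0,-0.137,0,0.005, 0,0,-0.137,0,0.005, 0,0,-0.137,0,0.005, 0,0,-0.137,0,0.005]' && python3 -m creep '[0,0,0,0,0.005, 0,0,0,0,0.005, 0,0,0,0,0.005, 0,0,0,0,0.005, 0,0,0.02,0,0.005, 0,0,0.04,0,0.005, 0,0,0.06,0,0.005, 0,0,0.08,0,0.005, 0,0,0.105,0,0.005, 0,0,0.105,0,0.005]'
```

```text
clock: 3.47
eef_pos: [0.4954, 0.3792, 0.0966]
tool_rot: [0.216, 0.976, 0.002, 0.001]
ft_force: [0.7, -0.1, 0.3]
grip_width: 0.0379
grasp_force: 0.0
clock: 4.3
eef_pos: [0.4965, 0.3795, 0.2045]
tool_rot: [0.217, 0.976, 0.003, 0.003]
ft_force: [1.0, 0.2, 0.1]
grip_width: 0.0169
grasp_force: 58.8
```

Run:
```python
from h import *
s=bot.camera("side");t=bot.camera("top")
o=bot.get_obs();print(o["eef_pos"],o["grip_width"],o["grasp_force"])
p=proj(s,o["eef_pos"]);print(p)
x,y=int(p[0]),int(p[1])
cv2.imwrite("pics/g1.png",cv2.resize(s["pixels"][max(0,y-70):y+80,max(0,x-80):x+80,::-1],None,fx=4,fy=4,interpolation=cv2.INTER_CUBIC)); print(max(0,x-80),max(0,y-70))
print(proj(s,o["eef_pos"]-np.array([0,0,.0895])))
```

```text
[0.49502937 0.37834642 0.20004805] 0.016877428506575497 58.843154311180115
[215.43753245  98.42929817]
135 28
[219.04794119 122.15748692]
```

View pics/g1.png

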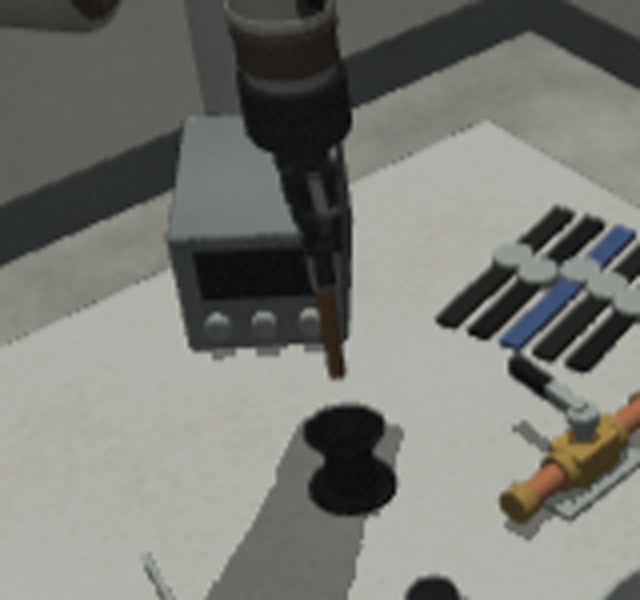

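```bash
python3 -m creep '[0.005,-0.04,0.01,0,0.005, 0.01,-0.08,0.01,0,0.005, 0.016,-0.12,0.01,0,0.005, 0.021,-0.16,0.01,0,0.005, 0.027,-0.2,0.01,0,0.005, 0.032,-0.24,0.01,0,0.005, 0.037,-0.28,0.01,0,0.005, 0.043,-0.32,0.01,0,0.005, 0.048,-0.36,0.01,0,0.005, 0.052,-0.386,0.01,0,0.005]' && python3 -m creep '[0,0,0,0,0.005, 0,0,-0.03,0,0.005, 0,0,-0.06,0,0.005, 0,0,-0.09,0,0.005, 0,0,-0.107,0,0.005, 0,0,-0.107,0,0.005, 0,0,-0.107,0,0.005]'
python3 - <<'E'
from h import *
s=bot.camera("side");cv2.imwrite("pics/g2.png",cv2.resize(s["pixels"][50:230,220:420,::-1],None,fx=3,fy=3,interpolation=cv2.INTER_CUBIC))
E
```

```text
clock: 5.23
eef_pos: [0.5453, -0.0115, 0.2073]
tool_rot: [0.218, 0.976, -0.001, -0.002]
ft_force: [0.2, 0.8, -0.9]
grip_width: 0.0168
grasp_force: 58.8
clock: 5.82
eef_pos: [0.5447, -0.0075, 0.1005]
tool_rot: [0.216, 0.976, -0.0, -0.002]
ft_force: [0.4, -0.2, 0.7]
grip_width: 0.0169
grasp_force: 59.0
```

View pics/g2.png

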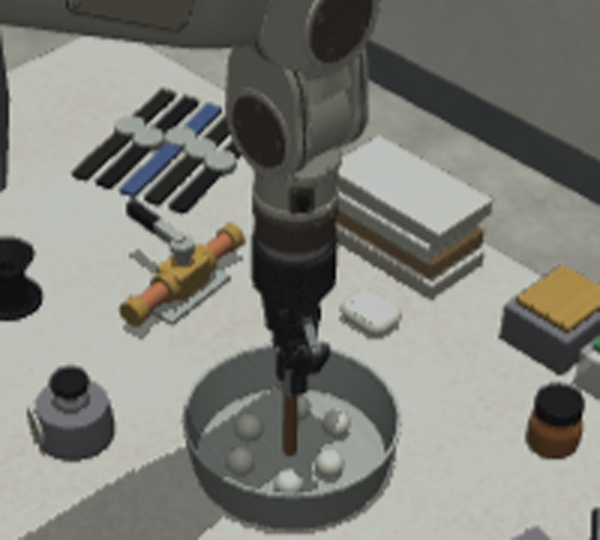

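```bash
python3 -m creep '[0.024,0.006,0,0,0.005, 0.048,0.013,0,0,0.005, 0.041,0.029,0,0,0.005, 0.029,0.041,0,0,0.005, 0.013,0.048,0,0,0.005, -0.004,0.05,0,0,0.005, -0.021,0.045,0,0,0.005, -0.035,0.035,0,0,0.005, -0.045,0.021,0,0,0.005, -0.05,0.004,0,0,0.005]'
python3 -m creep '[0.002,-0.017,0,0,0.005, 0.009,-0.033,0,0,0.005, 0.021,-0.045,0,0,0.005, 0.037,-0.052,0,0,0.005, 0.054,-0.054,0,0,0.005, 0.071,-0.049,0,0,0.005, 0.085,-0.039,0,0,0.005, 0.095,-0.025,0,0,0.005, 0.1,-0.008,0,0,0.005]'
python3 - <<'E'
from h import *
s=bot.camera("side");cv2.imwrite("pics/g3.png",cv2.resize(s["pixels"][100:230,250:380,::-1],None,fx=4,fy=4,interpolation=cv2.INTER_CUBIC))
E
```

```text
clock: 6.7
eef_pos: [0.4962, -0.0034, 0.1041]
tool_rot: [0.216, 0.976, 0.0, 0.001]
ft_force: [0.0, 0.5, -0.7]
grip_width: 0.017
grasp_force: 59.0
clock: 7.45
eef_pos: [0.5993, -0.012, 0.1043]
tool_rot: [0.217, 0.976, 0.0, 0.002]
ft_force: [-0.2, 0.0, -1.0]
grip_width: 0.017
grasp_force: 59.0
```

View pics/g3.png

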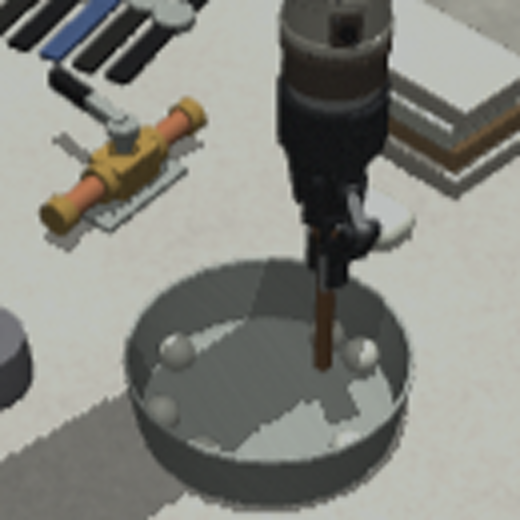

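The beads have been pushed out against the wall. I see about six of them, all moved, so I continue the rounds.

```bash
python3 -m creep '[-0.002,0.017,0,0,0.005, -0.009,0.033,0,0,0.005, -0.021,0.045,0,0,0.005, -0.037,0.052,0,0,0.005, -0.054,0.054,0,0,0.005, -0.071,0.049,0,0,0.005, -0.085,0.039,0,0,0.005, -0.095,0.025,0,0,0.005, -0.1,0.008,0,0,0.005]' | head -1
python3 -m creep '[0.002,-0.017,0,0,0.005, 0.009,-0.033,0,0,0.005, 0.021,-0.045,0,0,0.005, 0.037,-0.052,0,0,0.005, 0.054,-0.054,0,0,0.005, 0.071,-0.049,0,0,0.005, 0.085,-0.039,0,0,0.005, 0.095,-0.025,0,0,0.005, 0.1,-0.008,0,0,0.005]' | head -1
python3 -m creep '[-0.002,0.017,0,0,0.005, -0.009,0.033,0,0,0.005, -0.021,0.045,0,0,0.005, -0.037,0.052,0,0,0.005, -0.054,0.054,0,0,0.005, -0.071,0.049,0,0,0.005, -0.085,0.039,0,0,0.005, -0.095,0.025,0,0,0.005, -0.1,0.008,0,0,0.005]' | head -1
python3 -m creep '[0.002,-0.017,0,0,0.005, 0.009,-0.033,0,0,0.005, 0.021,-0.045,0,0,0.005, 0.037,-0.052,0,0,0.005, 0.054,-0.054,0,0,0.005, 0.071,-0.049,0,0,0.005, 0.085,-0.039,0,0,0.005, 0.095,-0.025,0,0,0.005, 0.1,-0.008,0,0,0.005]' | head -1
python3 -m creep '[-0.002,0.017,0,0,0.005, -0.009,0.033,0,0,0.005, -0.021,0.045,0,0,0.005, -0.037,0.052,0,0,0.005, -0.054,0.054,0,0,0.005, -0.071,0.049,0,0,0.005, -0.085,0.039,0,0,0.005, -0.095,0.025,0,0,0.005, -0.1,0.008,0,0,0.005]'
python3 -m creep '[0.02,-0.002,0,0,0.005, 0.05,-0.004,0,0,0.005, 0.05,-0.004,0.03,0,0.005, 0.05,-0.004,0.06,0,0.005, 0.05,-0.004,0.09,0,0.005, 0.05,-0.004,0.107,0,0.005, 0.05,-0.004,0.107,0,0.005, 0.05,-0.004,0.107,0,0.005]'
python3 - <<'E'
from h import *
s=bot.camera("side");cv2.imwrite("pics/g4.png",cv2.resize(s["pixels"][60:230,210:380,::-1],None,fx=3,fy=3,interpolation=cv2.INTER_CUBIC))
E
```

```text
clock: 8.25
clock: 9.0
clock: 9.75
clock: 10.5
clock: 11.25
eef_pos: [0.496, -0.0034, 0.104]
tool_rot: [0.216, 0.976, 0.0, 0.001]
ft_force: [-0.1, -0.4, -0.3]
grip_width: 0.017
grasp_force: 59.0
clock: 11.92
eef_pos: [0.5479, -0.0078, 0.2118]
tool_rot: [0.217, 0.976, 0.001, 0.003]
ft_force: [-0.3, 0.9, -1.0]
grip_width: 0.0172
grasp_force: 59.0
```

View pics/g4.png

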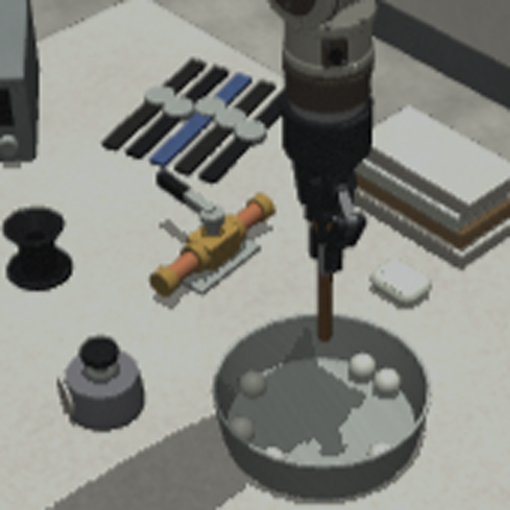

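All six beads are in the bowl along the wall, and the stick is out of it. Now back to the holder.

```bash
python3 -m creep '[-0.005,0.04,0,0,0.005, -0.01,0.08,0,0,0.005, -0.016,0.12,0,0,0.005, -0.021,0.16,0,0,0.005, -0.027,0.2,0,0,0.005, -0.032,0.24,0,0,0.005, -0.037,0.28,0,0,0.005, -0.043,0.32,0,0,0.005, -0.048,0.36,0,0,0.005, -0.052,0.386,0,0,0.005]' | head -2 && python3 -m creep '[0,0,0,0,0.005, 0,0,0,0,0.005, 0,0,-0.03,0,0.005, 0,0,-0.05,0,0.005, 0,0,-0.07,0,0.005, 0,0,-0.09,0,0.005, 0,0,-0.105,0,0.005, 0,0,-0.113,0,0.005, 0,0,-0.113,0,0.005, 0,0,-0.113,0,0.005]'
```

```text
clock: 12.8
eef_pos: [0.4925, 0.3813, 0.2073]
clock: 13.63
eef_pos: [0.4945, 0.3767, 0.0961]
tool_rot: [0.217, 0.976, -0.001, -0.0]
ft_force: [-0.6, -0.1, 0.6]
grip_width: 0.0141
grasp_force: 50.3
```

```bash
python3 -m creep '[0,0,-0.001,0,0.085, 0,0,-0.001,0,0.085, 0,0,-0.001,0,0.085, 0,0,-0.001,0,0.085, 0,0,-0.001,0,0.085, 0,0,-0.001,0,0.085, 0,0,0.04,0,0.085, 0,0,0.08,0,0.085, 0,0,0.12,0,0.085, 0,0,0.15,0,0.085]'
python3 - <<'E'
from seg import *
c={n:bot.camera(n) for n in("top","side")}
for n in c:
    for w in watches(n,c[n]): print(n,w)
s=c["side"];cv2.imwrite("pics/g5.png",cv2.resize(s["pixels"][60:230,190:360,::-1],None,fx=3,fy=3,interpolation=cv2.INTER_CUBIC))
E
```

```text
clock: 14.47
eef_pos: [0.4949, 0.3785, 0.2502]
tool_rot: [0.217, 0.976, 0.001, 0.001]
ft_force: [0.1, 0.8, -0.5]
grip_width: 0.0851
grasp_force: 0.0
top (0.4627, -0.3575, 73, 39, 7)
top (0.4822, -0.2673, 54, 35, -2)
top (0.5608, -0.3808, 73, 39, -13)
top (0.5843, -0.2781, 72, 38, -29)
side (0.4589, -0.3602, 77, 39, 9)
side (0.4696, -0.269, 76, 41, -1)
side (0.5575, -0.3823, 77, 42, -11)
side (0.5818, -0.28, 76, 45, -27)
```

View pics/g5.png

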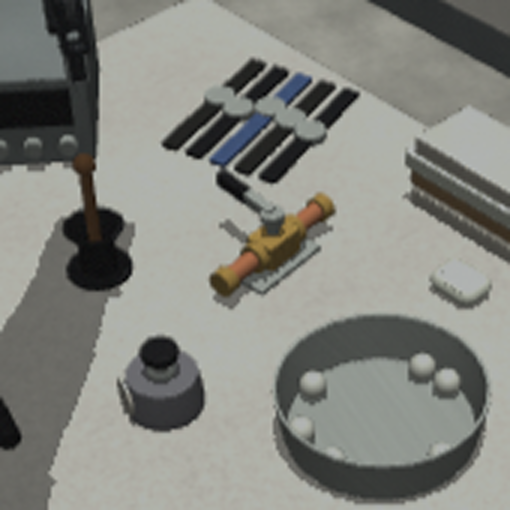

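Stick stands in its holder, and the beads are in the bowl. Next the watches, starting with B (0.472,-0.2685).

```bash
python3 -m creep '[0,-0.04,0,0.1,0.07, 0,-0.08,0,0.2,0.07, -0.003,-0.12,0,0.3,0.07, -0.006,-0.16,0,0.4,0.07, -0.009,-0.2,0,0.43,0.07, -0.012,-0.24,0,0.43,0.07, -0.015,-0.28,0,0.43,0.07, -0.018,-0.32,0,0.43,0.07, -0.021,-0.36,0,0.43,0.07, -0.023,-0.4,0,0.43,0.07]'|head -2
python3 -m creep '[0,-0.04,0,0,0.07, 0,-0.08,-0.02,0,0.07, 0,-0.12,-0.04,0,0.07, 0,-0.16,-0.06,0,0.07, 0,-0.2,-0.08,0,0.07, 0,-0.24,-0.1,0,0.07, 0,-0.2465,-0.12,0,0.07, 0,-0.2465,-0.146,0,0.07, 0,-0.2465,-0.146,0,0.07, 0,-0.2465,-0.146,0,0.07]'
python3 - <<'E'
from seg import *
c={n:bot.camera(n) for n in("top","side")}
s=c["side"]
for n in c:
    for w in watches(n,c[n]): print(n,w)
cv2.imwrite("pics/g6.png",cv2.resize(s["pixels"][180:330,310:460,::-1],None,fx=4,fy=4,interpolation=cv2.INTER_CUBIC))
E
```

```text
clock: 15.4
eef_pos: [0.4705, -0.0237, 0.2459]
clock: 16.23
eef_pos: [0.4696, -0.2676, 0.0985]
tool_rot: [0.004, 1.0, 0.001, -0.002]
ft_force: [-1.0, 0.0, 0.4]
grip_width: 0.0702
grasp_force: 0.0
top (0.5798, -0.3903, 41, 30, 52)
top (0.5842, -0.2785, 73, 38, -27)
side (0.4476, -0.3715, 60, 36, -35)
side (0.4701, -0.2683, 79, 44, -3)
side (0.4715, -0.3555, 49, 32, 11)
side (0.5506, -0.382, 62, 38, -12)
side (0.571, -0.3816, 50, 33, -15)
```

View pics/g6.png

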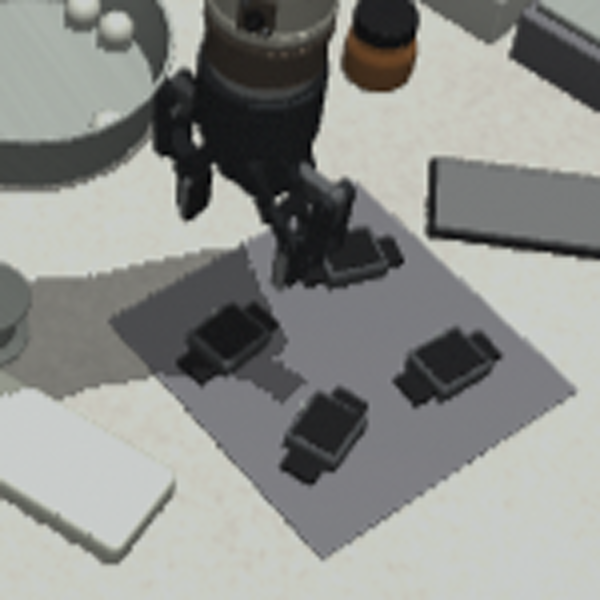

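```bash
python3 -m creep '[0,0,-0.03,0,0.07, 0,0,-0.06,0,0.07, 0,0,-0.08,0,0.07, 0,0,-0.094,0,0.07, 0,0,-0.094,0,0.07, 0,0,-0.094,0,0.03, 0,0,-0.094,0,0.03, 0,0,-0.094,0,0.03, 0,0,-0.094,0,0.03, 0,0,-0.094,0,0.03]'; python3 -m creep '[0,0,0,0,0.03, 0,0,0,0,0.03, 0,0,0.03,0,0.03, 0,0,0.06,0,0.03, 0,0,0.1,0,0.03, 0,0,0.1,0,0.03]'
```

```text
clock: 17.17
eef_pos: [0.4736, -0.2693, 0.0091]
tool_rot: [0.003, 1.0, -0.001, 0.002]
ft_force: [-0.6, 1.5, 6.3]
grip_width: 0.0363
grasp_force: 60.4
clock: 17.67
eef_pos: [0.4766, -0.2713, 0.1154]
tool_rot: [0.003, 1.0, -0.004, 0.007]
ft_force: [0.9, -0.7, 0.4]
grip_width: 0.0359
grasp_force: 60.1
```

```bash
python3 -m creep '[0.006,0.038,0.01,0,0.03, 0.013,0.076,0.01,0,0.03, 0.019,0.114,0.01,0,0.03, 0.025,0.152,0.01,0,0.03, 0.032,0.19,0.01,0,0.03, 0.0385,0.2285,0,0,0.03, 0.0385,0.2285,0,0,0.03, 0.0385,0.2285,-0.03,0,0.03, 0.0385,0.2285,-0.05,0,0.03, 0.0385,0.2285,-0.07,0,0.03]'; python3 -m creep '[0,0,0,0,0.03, 0,0,-0.006,0,0.03, 0,0,-0.006,0,0.055, 0,0,-0.006,0,0.055, 0,0,-0.006,0,0.055, 0,0,0.02,0,0.055, 0,0,0.05,0,0.055, 0,0,0.08,0,0.055, 0,0,0.08,0,0.055]'
python3 - <<'E'
from seg import *
c={n:bot.camera(n) for n in("top","side")}
s=c["side"]
for n in c:
    for w in watches(n,c[n]): print(n,w)
cv2.imwrite("pics/g7.png",cv2.resize(s["pixels"][130:310,260:460,::-1],None,fx=4,fy=3,interpolation=cv2.INTER_CUBIC))
E
```

```text
clock: 18.5
eef_pos: [0.5107, -0.0397, 0.0365]
tool_rot: [0.003, 1.0, -0.0, 0.001]
ft_force: [-0.3, 0.1, -0.5]
grip_width: 0.0358
grasp_force: 60.2
clock: 19.25
eef_pos: [0.5148, -0.0404, 0.1234]
tool_rot: [0.003, 1.0, -0.0, 0.006]
ft_force: [1.3, -0.3, 0.7]
grip_width: 0.055
grasp_force: 0.0
top (0.4626, -0.3578, 73, 39, 8)
top (0.5608, -0.3808, 73, 39, -13)
top (0.5841, -0.2784, 73, 38, -28)
side (0.4492, -0.3714, 63, 37, -33)
side (0.4712, -0.3555, 50, 33, 10)
side (0.5445, -0.3898, 63, 39, -52)
side (0.5708, -0.3816, 50, 34, -14)
side (0.5819, -0.2797, 76, 44, -25)
```

View pics/g7.png

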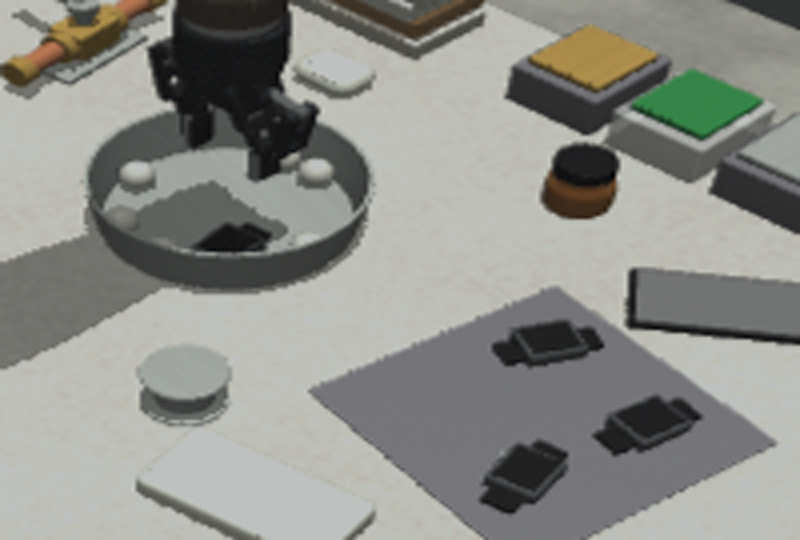

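Watch B lies in the bowl; three remain on the mat. Next D (0.583,-0.279), at -28°.

```bash
python3 -m creep '[0.012,-0.038,0,-0.1,0.07, 0.023,-0.076,0,-0.2,0.07, 0.035,-0.114,0,-0.3,0.07, 0.047,-0.152,0,-0.4,0.07, 0.058,-0.19,0,-0.48,0.07, 0.073,-0.22,0,-0.48,0.07, 0.073,-0.239,0,-0.48,0.07, 0.073,-0.239,0,-0.48,0.07, 0.073,-0.239,-0.03,-0.48,0.07, 0.073,-0.239,-0.06,-0.48,0.07]'|head -2;  python3 -m creep '[0,0,-0.03,0,0.07, 0,0,-0.048,0,0.07, 0,0,-0.048,0,0.07, 0,0,-0.048,0,0.03, 0,0,-0.048,0,0.03, 0,0,-0.048,0,0.03, 0,0,-0.048,0,0.03, 0,0,-0.048,0,0.03, 0,0,-0.048,0,0.03]';python3 -m creep '[0,0,0.03,0,0.03, 0,0,0.06,0,0.03, 0,0,0.1,0,0.03, 0,0,0.1,0,0.03, 0,0,0.1,0,0.03]'
```

```text
clock: 20.18
eef_pos: [0.584, -0.2796, 0.0568]
clock: 20.93
eef_pos: [0.5846, -0.2795, 0.0106]
tool_rot: [0.241, 0.971, -0.0, 0.002]
ft_force: [-1.0, 0.8, 5.9]
grip_width: 0.0359
grasp_force: 60.7
clock: 21.35
eef_pos: [0.5854, -0.2801, 0.1124]
tool_rot: [0.241, 0.971, -0.001, 0.004]
ft_force: [0.4, 0.8, -0.7]
grip_width: 0.0355
grasp_force: 60.3
```

```bash
python3 -m creep '[0,0.038,0.01,0.1,0.03, 0,0.076,0.01,0.2,0.03, 0,0.114,0.01,0.3,0.03, 0,0.152,0.01,0.4,0.03, 0,0.19,0.01,0.48,0.03, 0,0.22,0.005,0.48,0.03, 0,0.239,0,0.48,0.03, 0,0.239,0,0.48,0.03, 0,0.239,-0.03,0.48,0.03, 0,0.239,-0.05,0.48,0.03]'|head -2; python3 -m creep '[0,0,-0.022,0,0.03, 0,0,-0.027,0,0.03, 0,0,-0.027,0,0.03, 0,0,-0.027,0,0.055, 0,0,-0.027,0,0.055, 0,0,-0.027,0,0.055, 0,0,0,0,0.055, 0,0,0.03,0,0.055, 0,0,0.06,0,0.055, 0,0,0.06,0,0.055]'
python3 - <<'E'
from seg import *
c={n:bot.camera(n) for n in("top","side")}
s=c["side"]
for n in c:
    for w in watches(n,c[n]): print(n,w)
cv2.imwrite("pics/g8.png",cv2.resize(s["pixels"][130:310,260:460,::-1],None,fx=4,fy=3,interpolation=cv2.INTER_CUBIC))
E
```

```text
clock: 22.18
eef_pos: [0.5827, -0.0398, 0.0569]
clock: 23.02
eef_pos: [0.588, -0.0403, 0.1265]
tool_rot: [0.003, 1.0, -0.0, 0.007]
ft_force: [1.4, -0.2, 0.4]
grip_width: 0.0551
grasp_force: 0.0
top (0.4627, -0.3579, 73, 39, 9)
top (0.5608, -0.3808, 73, 39, -14)
side (0.4493, -0.3716, 63, 36, -32)
side (0.4712, -0.3555, 50, 33, 10)
side (0.5445, -0.3898, 63, 39, -52)
side (0.571, -0.3817, 50, 34, -15)
```

View pics/g8.png

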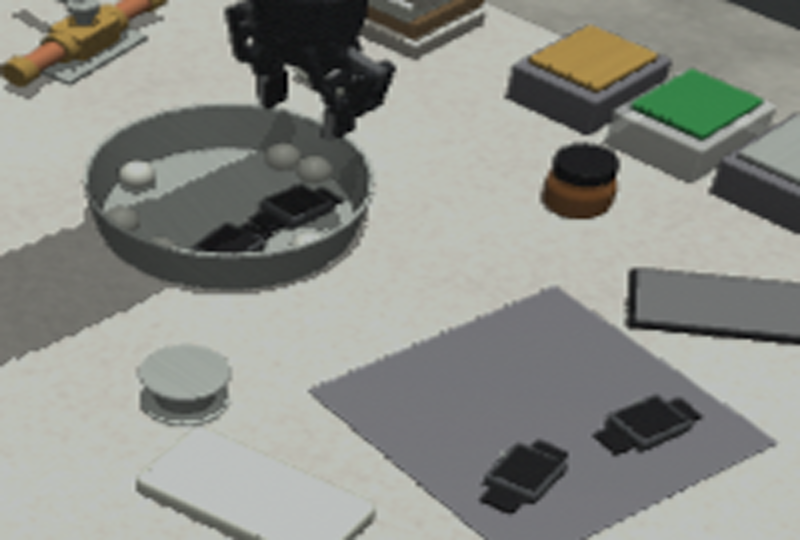

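Two watches are in the bowl. Next C (0.559,-0.3815).

```bash
python3 -m creep '[-0.003,-0.04,0,-0.1,0.07, -0.006,-0.08,0,-0.21,0.07, -0.009,-0.12,0,-0.21,0.07, -0.012,-0.16,0,-0.21,0.07, -0.015,-0.2,0,-0.21,0.07, -0.018,-0.24,0,-0.21,0.07, -0.021,-0.28,0,-0.21,0.07, -0.024,-0.32,0,-0.21,0.07, -0.024,-0.3415,0,-0.21,0.07, -0.024,-0.3415,0,-0.21,0.07]'|head -2;  python3 -m creep '[0,0,-0.04,0,0.07, 0,0,-0.08,0,0.07, 0,0,-0.109,0,0.07, 0,0,-0.109,0,0.07, 0,0,-0.109,0,0.03, 0,0,-0.109,0,0.03, 0,0,-0.109,0,0.03, 0,0,-0.109,0,0.03, 0,0,-0.109,0,0.03, 0,0,-0.109,0,0.03]';python3 -m creep '[0,0,0.03,0,0.03, 0,0,0.06,0,0.03, 0,0,0.1,0,0.03, 0,0,0.1,0,0.03, 0,0,0.1,0,0.03]'
```

```text
clock: 23.95
eef_pos: [0.5572, -0.3867, 0.1166]
clock: 24.78
eef_pos: [0.561, -0.3825, 0.0126]
tool_rot: [0.108, 0.994, -0.001, 0.003]
ft_force: [0.3, 0.6, 6.9]
grip_width: 0.0352
grasp_force: 60.6
clock: 25.2
eef_pos: [0.5615, -0.3832, 0.1144]
tool_rot: [0.108, 0.994, -0.002, 0.004]
ft_force: [-0.1, -0.0, -1.3]
grip_width: 0.0355
grasp_force: 60.1
```

```bash
python3 -m creep '[0.002,0.04,0.01,0.1,0.03, 0.004,0.08,0.01,0.21,0.03, 0.006,0.12,0.01,0.21,0.03, 0.009,0.16,0.01,0.21,0.03, 0.011,0.2,0.01,0.21,0.03, 0.013,0.24,0.01,0.21,0.03, 0.016,0.28,0.01,0.21,0.03, 0.018,0.32,0.01,0.21,0.03, 0.02,0.36,0.01,0.21,0.03, 0.023,0.39,0,0.21,0.03]'|head -2; python3 -m creep '[0,0.0175,0,0,0.03, 0,0.0175,0,0,0.03, 0,0.0175,-0.03,0,0.03, 0,0.0175,-0.06,0,0.03, 0,0.0175,-0.076,0,0.03, 0,0.0175,-0.076,0,0.03, 0,0.0175,-0.076,0,0.055, 0,0.0175,-0.076,0,0.055, 0,0.0175,-0.076,0,0.055, 0,0.0175,-0.04,0,0.055]'; python3 -m creep '[0,0,0.04,0,0.055, 0,0,0.05,0,0.055, 0,0,0.05,0,0.07]'
python3 - <<'E'
from seg import *
c={n:bot.camera(n) for n in("top","side")}
s=c["side"]
for n in c:
    for w in watches(n,c[n]): print(n,w)
cv2.imwrite("pics/g9.png",cv2.resize(s["pixels"][130:310,260:460,::-1],None,fx=4,fy=3,interpolation=cv2.INTER_CUBIC))
E
```

```text
clock: 26.03
eef_pos: [0.5821, 0.0117, 0.1101]
clock: 26.87
eef_pos: [0.5771, 0.0254, 0.0637]
tool_rot: [0.004, 1.0, -0.0, -0.006]
ft_force: [0.4, -0.2, -0.1]
grip_width: 0.0547
grasp_force: 0.0
clock: 27.12
eef_pos: [0.5861, 0.0259, 0.1252]
tool_rot: [0.004, 1.0, 0.0, 0.006]
ft_force: [1.0, 0.3, -0.5]
grip_width: 0.0655
grasp_force: 0.0
top (0.4628, -0.3583, 73, 39, 10)
top (0.6972, -0.317, 89, 69, -55)
side (0.459, -0.3608, 76, 39, 10)
```

View pics/g9.png

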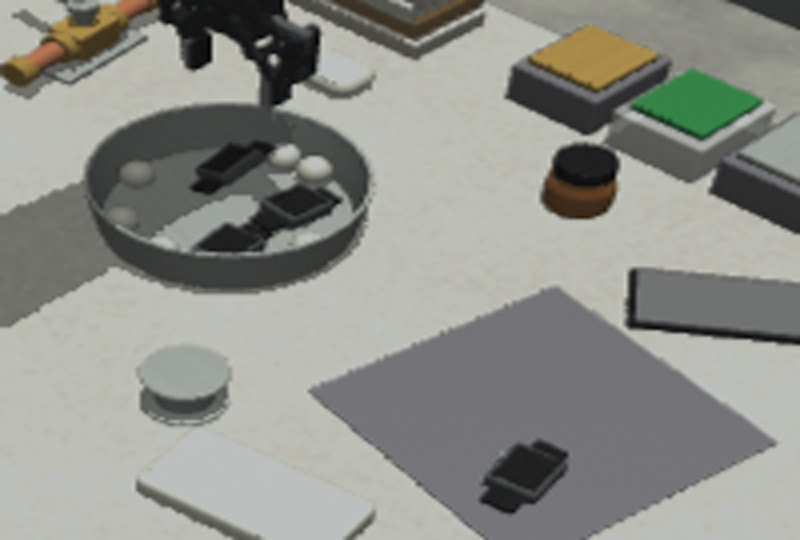

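Three watches are in the bowl. Last is A (0.461,-0.3595).

```bash
python3 -m creep '[-0.012,-0.038,0,0.1,0.07, -0.024,-0.076,0,0.175,0.07, -0.036,-0.114,0,0.175,0.07, -0.048,-0.152,0,0.175,0.07, -0.06,-0.19,0,0.175,0.07, -0.072,-0.228,0,0.175,0.07, -0.084,-0.266,0,0.175,0.07, -0.096,-0.304,0,0.175,0.07, -0.108,-0.342,0,0.175,0.07, -0.121,-0.38,0,0.175,0.07]'|head -2;  python3 -m creep '[0,-0.0055,0,0,0.07, 0,-0.0055,-0.04,0,0.07, 0,-0.0055,-0.08,0,0.07, 0,-0.0055,-0.11,0,0.07, 0,-0.0055,-0.11,0,0.07, 0,-0.0055,-0.11,0,0.03, 0,-0.0055,-0.11,0,0.03, 0,-0.0055,-0.11,0,0.03, 0,-0.0055,-0.11,0,0.03, 0,-0.0055,-0.11,0,0.03]';python3 -m creep '[0,0,0,0,0.03, 0,0,0.03,0,0.03, 0,0,0.06,0,0.03, 0,0,0.1,0,0.03, 0,0,0.1,0,0.03, 0,0,0.1,0,0.03]'
```

```text
clock: 28.05
eef_pos: [0.4592, -0.3551, 0.1176]
clock: 28.88
eef_pos: [0.4628, -0.3605, 0.0118]
tool_rot: [-0.084, 0.996, -0.002, 0.002]
ft_force: [0.5, 0.4, 4.3]
grip_width: 0.0356
grasp_force: 60.4
clock: 29.38
eef_pos: [0.4632, -0.3611, 0.1133]
tool_rot: [-0.084, 0.996, -0.003, 0.003]
ft_force: [0.9, 0.3, -0.9]
grip_width: 0.0357
grasp_force: 60.2
```

```bash
python3 -m creep '[0.005,0.038,0.01,-0.1,0.03, 0.01,0.076,0.01,-0.175,0.03, 0.015,0.114,0.01,-0.175,0.03, 0.02,0.152,0.01,-0.175,0.03, 0.025,0.19,0.01,-0.175,0.03, 0.03,0.228,0.01,-0.175,0.03, 0.035,0.266,0.01,-0.175,0.03, 0.04,0.304,0.01,-0.175,0.03, 0.046,0.342,0.01,-0.175,0.03, 0.051,0.3815,0,-0.175,0.03]'|head -2; python3 -m creep '[0,0,0,0,0.03, 0,0,0,0,0.03, 0,0,-0.03,0,0.03, 0,0,-0.06,0,0.03, 0,0,-0.076,0,0.03, 0,0,-0.076,0,0.03, 0,0,-0.076,0,0.052, 0,0,-0.076,0,0.052, 0,0,-0.076,0,0.052, 0,0,-0.04,0,0.052]'; python3 -m creep '[0,0,0.04,0,0.052, 0,0,0.08,0,0.052, 0,0,0.12,0,0.052, -0.03,0.04,0.12,0,0.052, -0.06,0.08,0.12,0,0, -0.09,0.12,0.12,0,0, -0.1,0.14,0.12,0,0]'
python3 - <<'E'
from h import *
c={n:bot.camera(n) for n in("top","side")}
a=cv2.resize(c["side"]["pixels"][130:230,240:380,::-1],(600,429),interpolation=cv2.INTER_CUBIC)
cv2.imwrite("pics/g10.png",a)
for t in ("lever_grip","plunger_top","valve"):
  for n in c:
    z={"lever_grip":.068,"plunger_top":.076,"valve":0}[t]
    print(t,n,[(round(d["score"],2),atz(c[n],[d["centre"][0]*W,d["centre"][1]*H],z)[:2].round(4).tolist()) for d in bot.place_of(n,t)[:2]])
E
```

```text
clock: 30.22
eef_pos: [0.5126, 0.0238, 0.1099]
clock: 31.05
eef_pos: [0.5062, 0.0213, 0.0638]
tool_rot: [0.004, 1.0, -0.0, -0.007]
ft_force: [-0.5, -0.3, -0.8]
grip_width: 0.0523
grasp_force: 0.0
clock: 31.63
eef_pos: [0.4133, 0.1576, 0.19]
tool_rot: [0.005, 1.0, 0.0, 0.0]
ft_force: [-1.0, 0.7, -0.4]
grip_width: 0.0164
grasp_force: 0.0
lever_grip top [(0.79, [0.6381, 0.3157]), (0.49, [0.5454, -0.0929])]
lever_grip side [(0.73, [0.6403, 0.324]), (0.47, [0.4633, -0.0863])]
plunger_top top []
plunger_top side [(0.66, [0.417, 0.1613]), (0.66, [0.4385, 0.2919])]
valve top [(0.56, [0.6392, 0.2499])]
valve side [(0.87, [0.6292, 0.2373]), (0.58, [0.4935, 0.0409])]
```

View pics/g10.png

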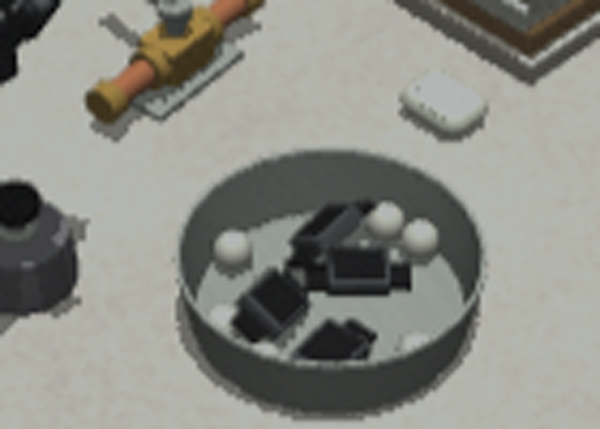

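All four watches and the six beads lie in the bowl. Now I measure the valve's yaw from the pipe colour in the first pictures.

Run:
```python
from h import *
for n,roi in(("top",(190,245,120,205)),("side",(250,310,110,170))):
    c=bot.camera(n);im=cv2.imread(f"pics/{n}0.png")
    hsv=cv2.cvtColor(im,cv2.COLOR_BGR2HSV)
    m=(hsv[:,:,1]>95)&(hsv[:,:,2]>60)&(hsv[:,:,0]<30)
    q=np.zeros_like(m);q[roi[2]:roi[3],roi[0]:roi[1]]=1;m&=q
    # copper only (hue<14): pipe
    for lo,hi in((0,30),(0,14)):
        ys,xs=np.where(m&(hsv[:,:,0]>=lo)&(hsv[:,:,0]<hi))
        P=np.array([atz(c,(x,y),.028)[:2] for x,y in zip(xs,ys)])
        vx,vy,x0,y0=cv2.fitLine((P).astype(np.float32),cv2.DIST_HUBER,0,.001,.001).ravel()
        a=np.degrees(np.arctan2(vy,vx));a=(a+90)%180-90
        t=(P-[x0,y0])@np.array([vx,vy])
        print(n,lo,hi,len(P),"yaw",round(a,1),"mid",(np.array([x0,y0])+(t.max()+t.min())/2*np.array([vx,vy])).round(4),"len",(t.max()-t.min()).round(3))
    g=cv2.cvtColor(im,cv2.COLOR_BGR2GRAY)
    r={"top":(175,199,155,168),"side":(255,277,112,132)}[n]
    ys,xs=np.where(g[r[2]:r[3],r[0]:r[1]]<60);P=np.array([atz(c,(x+r[0],y+r[2]),.07)[:2] for x,y in zip(xs,ys)])
    vx,vy,x0,y0=cv2.fitLine(P.astype(np.float32),cv2.DIST_L2,0,.001,.001).ravel()
    print(" grip",len(P),P.mean(0).round(4),"dir",round(np.degrees(np.arctan2(vy,vx))%180,1))
o=bot.get_obs();print(o["joint_pos"].round(2))
```

```text
top 0 30 475 yaw 7.0 mid [0.6407 0.2517] len 0.178
top 0 14 120 yaw 8.8 mid [0.6414 0.25  ] len 0.144
 grip 84 [0.642  0.3188] dir 84.3
side 0 30 344 yaw 8.5 mid [0.6398 0.2543] len 0.197
side 0 14 96 yaw 8.0 mid [0.6474 0.2547] len 0.148
 grip 107 [0.6529 0.3264] dir 49.6
[ 0.36  0.16 -0.21  1.2  -0.    0.37]
```

```bash
python3 -m creep '[0.03,0.023,0,-0.12,0, 0.06,0.045,0,-0.24,0, 0.09,0.067,0,-0.36,0, 0.12,0.09,0,-0.48,0, 0.15,0.11,0,-0.6,0, 0.188,0.136,0,-0.646,0, 0.188,0.136,0,-0.646,0, 0.188,0.136,-0.04,-0.646,0, 0.188,0.136,-0.08,-0.646,0, 0.188,0.136,-0.12,-0.646,0]'|head -2;python3 -m creep '[0,0,-0.014,0,0, 0,0,-0.014,0,0, 0,0,-0.014,0,0]'
python3 - <<'E'
from h import *
s=bot.camera("side");print(proj(s,[.638,.25,.075]))
cv2.imwrite("pics/v1.png",cv2.resize(s["pixels"][80:190,230:340,::-1],(550,550),interpolation=cv2.INTER_CUBIC))
E
```

```text
clock: 32.97
eef_pos: [0.6043, 0.2925, 0.0677]
clock: 33.22
eef_pos: [0.6027, 0.292, 0.054]
tool_rot: [0.321, 0.947, -0.001, -0.001]
ft_force: [0.4, 0.1, -0.2]
grip_width: 0.0001
grasp_force: 0.0
[280.74383635 129.78604798]
```

View pics/v1.png

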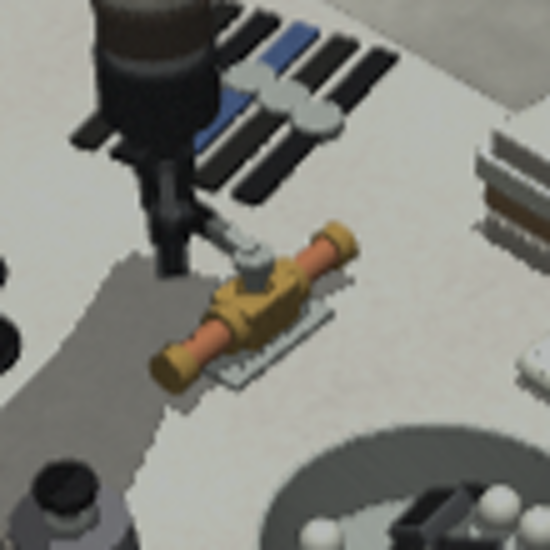

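```bash
python3 -m creep '[0.01,0,0,0,0, 0.018,0,0,0,0, 0.026,0.002,0,0,0, 0.034,0.003,0,0,0, 0.042,0.004,0,0,0, 0.045,0.005,0,0,0, 0.045,0.005,0,0,0, 0.045,0.005,0,0,0]'
python3 - <<'E'
from h import *
s=bot.camera("side")
cv2.imwrite("pics/v2.png",cv2.resize(s["pixels"][80:190,230:340,::-1],(550,550),interpolation=cv2.INTER_CUBIC))
for a in(42.5,47,52.5,58,63):
    t=np.radians(a);print(a,[((proj(s,[.638+r*np.cos(t),.25+r*np.sin(t),.068])-[230,80]+.5)*5).round() for r in(.045,.091)])
E
```

```text
clock: 33.93
eef_pos: [0.6467, 0.2922, 0.058]
tool_rot: [0.323, 0.946, -0.005, 0.0]
ft_force: [-8.8, -14.4, 5.6]
grip_width: 0.0
grasp_force: 10.9
42.5 [array([263., 217.]), array([270., 175.])]
47 [array([258., 217.]), array([259., 175.])]
52.5 [array([251., 217.]), array([246., 175.])]
58 [array([245., 218.]), array([233., 177.])]
63 [array([239., 219.]), array([221., 179.])]
```

View pics/v2.png

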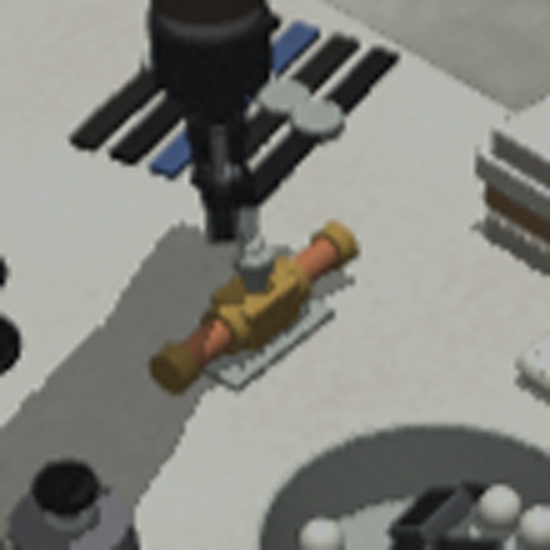

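The lever has turned, with the fingers still against it. I back off to see its angle.

```bash
python3 -m creep '[-0.015,0,0,0,0, -0.03,0,0,0,0, -0.05,0,0,0,0, -0.07,0,0.02,0,0, -0.1,-0.02,0.04,0,0, -0.13,-0.05,0.04,0,0, -0.16,-0.08,0.04,0,0, -0.16,-0.08,0.04,0,0]'
python3 - <<'E'
from h import *
s=bot.camera("side");t=bot.camera("top")
A=cv2.resize(s["pixels"][90:170,240:320,::-1],(400,400),interpolation=cv2.INTER_CUBIC)
B=cv2.resize(t["pixels"][125:205,165:245,::-1],(400,400),interpolation=cv2.INTER_CUBIC)
cv2.imwrite("pics/v3.png",np.hstack([A,B]))
E
```

```text
clock: 34.65
eef_pos: [0.4793, 0.2124, 0.0956]
tool_rot: [0.322, 0.947, -0.004, -0.003]
ft_force: [-1.8, -1.9, -2.0]
grip_width: -0.0001
grasp_force: 0.0
```

View pics/v3.png

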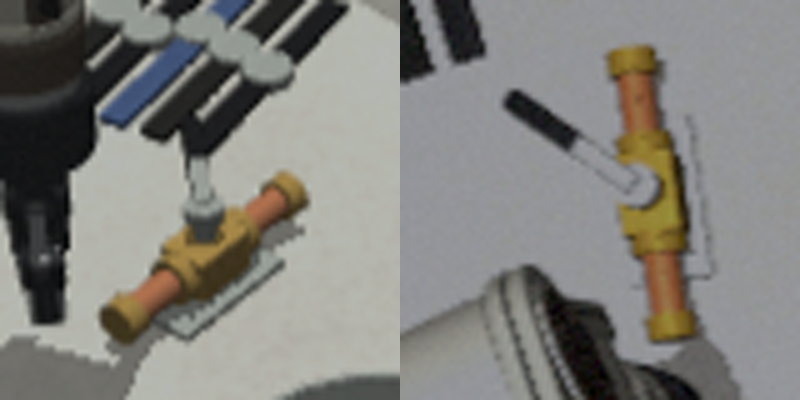

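By the top view the lever is about 56° and the pipe 7.7°, so it is about 42° open. That is in tolerance, but a nudge of 3 mm more will centre it.

```bash
python3 -m creep '[0.03,0.03,0,0,0, 0.06,0.06,0,0,0, 0.09,0.08,-0.02,0,0, 0.11,0.08,-0.04,0,0, 0.13,0.08,-0.04,0,0, 0.15,0.08,-0.04,0,0, 0.157,0.08,-0.04,0,0, 0.163,0.078,-0.04,0,0, 0.163,0.078,-0.04,0,0, 0.163,0.078,-0.04,0,0]'|head -4;python3 -m creep '[-0.015,0,0,0,0, -0.03,0,0,0,0, -0.05,0,0,0,0, -0.07,0,0.02,0,0, -0.1,-0.02,0.06,0,0, -0.13,-0.05,0.08,0,0, -0.16,-0.08,0.1,0,0, -0.19,-0.11,0.1,0,0, -0.19,-0.11,0.1,0,0]'
python3 - <<'E'
from h import *
s=bot.camera("side");t=bot.camera("top")
im=t["pixels"];g=cv2.cvtColor(im,cv2.COLOR_RGB2GRAY)
r=(183,203,138,158)
big=cv2.resize(g[r[2]:r[3],r[0]:r[1]],None,fx=4,fy=4,interpolation=cv2.INTER_CUBIC)
ys,xs=np.where(big<60)
P=np.array([atz(t,((x+.5)/4-.5+r[0],(y+.5)/4-.5+r[2]),.07)[:2] for x,y in zip(xs,ys)])
vx,vy,x0,y0=cv2.fitLine(P.astype(np.float32),cv2.DIST_HUBER,0,.001,.001).ravel()
m=P.mean(0);print(len(P),m,"dir",np.degrees(np.arctan2(vy,vx))%180,"from axis",np.degrees(np.arctan2(m[1]-.2495,m[0]-.6375)),np.hypot(m[1]-.2495,m[0]-.6375))
for n in("top","side"):print([(round(d["score"],2),atz(dict(top=t,side=s)[n],[d["centre"][0]*W,d["centre"][1]*H],.068)[:2].round(4)) for d in bot.place_of(n,"lever_grip")[:1]])
print(proj(t,[.415,.165,.076]))
E
```

```text
clock: 35.58
eef_pos: [0.6524, 0.2968, 0.0564]
tool_rot: [0.321, 0.947, 0.001, 0.001]
ft_force: [-0.9, -0.4, 0.4]
clock: 36.33
eef_pos: [0.4582, 0.1842, 0.1578]
tool_rot: [0.321, 0.947, 0.0, 0.001]
ft_force: [-1.0, -0.1, 0.5]
grip_width: 0.0001
grasp_force: 0.0
1009 [0.68397613 0.30315096] dir 49.630054 from axis 49.09865282120573 0.07098208636048044
[]
[(0.65, array([0.6856, 0.3204]))]
[242.90867321 237.95364611]
```

```bash
python3 -m creep '[-0.02,-0.01,0,0,0, -0.042,-0.019,0,0,0, -0.042,-0.019,0,0,0, -0.042,-0.019,-0.03,0,0, -0.042,-0.019,-0.06,0,0, -0.042,-0.019,-0.075,0,0, -0.042,-0.019,-0.085,0,0, -0.042,-0.019,-0.092,0,0, -0.042,-0.019,-0.098,0,0, -0.042,-0.019,-0.098,0,0]'; python3 -m creep '[0,0,-0.002,0,0, 0,0,-0.002,0,0, 0,0,-0.002,0,0]'
```

```text
clock: 37.37
eef_pos: [0.4193, 0.1681, 0.0617]
tool_rot: [0.32, 0.947, 0.0, 0.0]
ft_force: [-15.9, -5.5, 43.3]
grip_width: 0.0003
grasp_force: 21.4
clock: 37.62
eef_pos: [0.4195, 0.1681, 0.0615]
tool_rot: [0.32, 0.947, 0.001, 0.001]
ft_force: [-20.1, -7.9, 57.8]
grip_width: 0.0002
grasp_force: 29.0
```

Firmly on the stop at z=0.0615. I lift off and check everything.

```bash
python3 -m creep '[0,0,0.01,0,0, 0,0,0.03,0,0, 0,0,0.06,0,0, -0.04,0,0.09,0,0, -0.08,0.02,0.12,0,0, -0.11,0.05,0.14,0,0, -0.11,0.09,0.14,0,0, -0.11,0.12,0.14,0,0, -0.11,0.12,0.14,0,0]'
python3 - <<'E'
from h import *
s=bot.camera("side");t=bot.camera("top")
A=cv2.resize(s["pixels"][90:230,200:360,::-1],(456,400),interpolation=cv2.INTER_CUBIC)
B=cv2.resize(t["pixels"][125:205,170:238,::-1],(340,400),interpolation=cv2.INTER_CUBIC)
cv2.imwrite("pics/f.png",np.hstack([A,B]))
E
```

```text
clock: 38.37
eef_pos: [0.3099, 0.2951, 0.1973]
tool_rot: [0.317, 0.948, 0.004, 0.001]
ft_force: [0.3, 0.3, 0.3]
grip_width: 0.0001
grasp_force: 0.0
```

View pics/f.png

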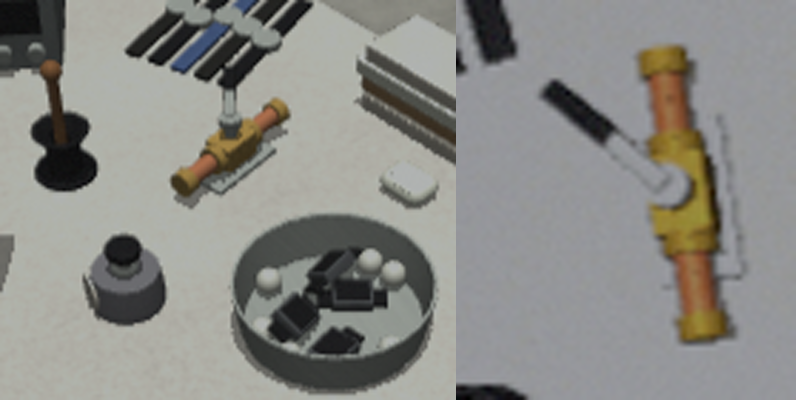

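The lever is about 46° open, the plunger is up, the stick stands in its holder, and all four watches and six beads are in the bowl.

```bash
python3 -c "
from workcell import bot
print(bot.job_done())"
```

```text
the job is handed in; nothing more can be done
None
```

I completed every step and handed the job in at about 38 s on the robot's clock; the hand-in gave no verdict. In the last pictures, all four watches and six beads are in the bowl, the stick stands in its holder, the lever is about 46° open and the plunger is back up.

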